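# Open the water filter whose cap thread may run either way

## Robot

A 7-joint arm with a two-finger parallel gripper is mounted at the origin on the work surface. World frame = base frame: x ahead of the robot, y to its left, z up, the work surface at z = 0. Lengths are in m, angles in rad, forces in N, time in s.
With the tool pointing down it reaches from about 0.4 to 0.85 m from the base axis. Payload 4.5 kg.
Tool frame: the origin (TCP) lies midway between the tips of the shut fingers; the grasp point (between the pads) lies r.grip_point_offset behind it (r.grip_point_offset is the distance from the TCP to the grasp point, in m); z points along the fingers, y is the line along which they close (so a half turn about z gives the same grasp; the last joint's range is limited). The gripper opens to 88 mm and grips with 3 to 60 N. Pads are 18 mm wide; open, the fingers measure 123 mm over their backs; the gripper's body (75 mm by 187 mm) begins 45 mm behind the grasp point.
Start: joints at [1.284, 0.689, -0.195, 1.565, 0.157, 0.902, -0.215], TCP at [0.197, -0.593, 0.239] pointing down, gripper open.
Joint ranges: [-3.01, 3.01], [-0.46, 2.08], [-1.47, 1.51], [0.13, 2.56], [-1, 4.14], [0.04, 2.09], [-2.66, 2.66]. Speed limits (rad/s): [2.57, 2.57, 3.14, 3.14, 3.14, 3.14, 3.14].

## Interface

Orientations are given as a unit quaternion [x, y, z, w].
In Python, from plant import r gives the robot as it stands.
- The arm moves only by the shell command python3 -m jog 'ROWS' [FORCE]. ROWS is JSON, a list of rows, each an object of numbers: "wx", "wy", "wz": the turn, a rotation vector about the world's x, y, z as a fraction of full scale; "dx", "dy", "dz": the shift along the world's x, y, z as a fraction of full scale; "hand": the closure, from 0 (fully open) to 1 (shut). In form: [{"wx": .., "wy": .., "wz": .., "dx": .., "dy": .., "dz": .., "hand": ..}, ...]. A call has 1 to 5 rows; each row shifts and turns the commanded pose from where the row before left it; what a row does not reach is not made up. Full scale, the value 1, is 0.25 m for a shift and 2 rad for a turn. A row lasts 1/12 s, in which the tool goes at most 41.7 mm and 7.16 degrees, less where a joint would pass 70% of its speed; a pose out of reach is approached as far as the arm can. A call with a number of a shift or a turn outside -1 to 1 is refused whole. A call with a gripper value outside its range is refused whole. The fingers move at their own pace and stop on an object; FORCE is the grip in N (left out, the last holds). Time passes only in rows, so rows that do not move let the fingers close. It gives the time, the measured TCP pose, the force, the opening and the grip force at its end, in the units of the state.
- r.get_state(): the state, without advancing time (a new reading comes with each control period).
- r.snapshot(name): name is "scene" or "top"; returns the picture (384x512x3 uint8, red, green, blue); there is no depth.
- r.camera_info(name): a dict with "mtx" (3x3 intrinsics, pixels), "R" (3x3) and "t" (3): a world point X has camera coordinates R X + t. Camera axes: x right, y down, z forward; pixel columns grow to the right and rows downward; lengths in m; the calibration is good to about 2 mm. A picture is of the moment at which its call begins. camera_info takes no time and is no camera call.
- r.finish_job(): hands the job in; it is judged then, once.
Trained networks look in the newest picture that a camera, given by its name, has taken for a name from the list of things; names that differ only in an ending like _2 or _b are one class to them, and where a whole thing is asked for, a point or a joint stands for the part that bears it (a point fixed in the world has none). Each returns a list of dicts, best first, with "p" (0 to 1); they miss things now and then, are a little off and sometimes report something else, mostly with a low value. They report only what shows in the picture. A call takes as long as a camera call.
- r.search_frame(camera, query): "bbox" ([left, top, right, bottom] in pixels, round what is visible of it).
- r.masks_of(camera, query): "region" (384x512 bool, what is visible of it) and "bbox" ([left, top, right, bottom] in pixels, round what is visible of it).
The state is a dict: "clock": time; "q": joint angles; "qd": joint speeds; "joint_torque": joint torques, N m; "tool_pos": TCP position; "eef_rot": TCP orientation; "contact_force": force on the tool from outside, world axes, zero at the start; "moment": the same for the moment, N m; "opening": opening from 0.0 (shut) to 1.0 (fully open); "finger_force": force on a finger pad.
Only numpy, scipy, OpenCV 4.12 (cv2) and the standard library are available. Lean on these libraries where they do the work, as an engineer would, in place of code of your own. Each camera call takes 0.05 s, during which the arm holds its last target. There are 200 camera calls.

## Task

Lift the clear dust cover off the countertop water filter and stand it upright in the middle of the aluminium plate, then open the filter: nobody remembers whether its cap unscrews clockwise or anticlockwise, so try it a little each way, turn it about a quarter turn the way that gives while it is still down on its seat, and only then lift it off. Finish while holding the cap in the gripper, level and still, about 8 cm straight up over the filter; do not put it down or let go. Leave the tongs, the bowl on the board and the mug where they are.

Things in the scene. Friction and masses are not known exactly. Their poses are not given: they have to be found in the camera images.
- filter: white countertop water filter, fixed to the board (does not move): foot 120 mm across and 85 mm high with a small steel tap on its -x side, above it a narrower round head 90 mm across, up to 118 mm above the origin. Origin: centre of the underside, on the 18 mm thick teak board; z up. Position and yaw vary; it may stand left or right.
- cap: black plastic screw cap on the filter's head, loose, 0.12 kg: disc 72 mm across, 8 mm thick, with an upright bar grip on top; below the disc a stem 18 mm across and 28 mm deep with two lugs along the cap's x, reaching 26 mm from the axis. Origin: centre of the disc's underside, at the start 118 mm above the filter's origin; z up; its x starts within 3 degrees of the filter's x
- cap_bar (a point): centre of the top face of the cap's bar grip, 34 mm above the cap's origin. The bar is 60 mm long (along the cap's x), 14 mm thick (along its y), and stands 26 mm above the disc. Axes as the cap's
- filter_mouth (a point): centre of the head's top, 118 mm above the filter's origin. Quarter-turn thread: the cap turns easily but the wrong way stops hard within 20 degrees; the right way (clockwise or anticlockwise, drawn anew each time, not visible) it goes on. Free to lift from 60 to 115 degrees; aim at 65 to 90. It does not rise as it turns; before it is free it lifts 3 mm at most
- cover: clear plastic dust cover, loose, 0.12 kg, like an upturned beaker: 114 mm across, 80 mm high, wall 3 mm, with a solid round knob 24 mm across and 26 mm high on top. Origin: centre of its open rim at the bottom; z up. At the start it stands over the filter's head and cap, its rim on the filter's foot (85 mm above the filter's origin); lift it at least 75 mm to clear the cap.
- cover_knob (a point): centre of the top face of the cover's knob, 106 mm above the cover's origin
- plate: wide round aluminium plate, fixed to the board: flat floor 170 mm across and 6 mm thick, flared rim 210 mm across and 16 mm high. Origin: centre of the underside.
- plate_in (a point): centre of the plate's flat floor (upper face), 6 mm above the plate's origin; z up
- tongs: stainless tongs lying on the board between filter and plate, 200 mm long, 66 mm over the jaws, 14 mm high; leave alone
- bowl_a: blue melamine bowl on the far part of the board, 112 mm across, 55 mm high, origin under its centre; leave alone
- cup: white mug, 72 mm across, 85 mm high, on the counter to the right of the board, origin under its centre; leave alone

How it is judged:
On the way, in this order (a step that is already met when the one before it is completed fails the run):
1. the dust cover stands upright on the plate, let go (horizontal distance between cover and plate_in below 0.035 m and z of cover in the frame of plate_in below 0.006 m and angle between cover's own z axis and vertical below 0.08 rad and linear speed of cover below 0.03 m/s and contact force between the fingers and cover below 0.1 N), for 0.2 s.
2. the cap is turned the way that gives by at least 50 degrees while down on its seat (angle between the x axis of cap and the x axis of filter, either way round above 0.87 rad and z of cap in the frame of filter below 0.124 m and horizontal distance between cap and filter below 0.01 m), for 0.1 s.
At the end, for the whole second after the job is handed in: The gripper holds the cap (over 1 N) at least 50 mm above its seat and within 50 mm of straight over the filter, level within 15 degrees, still, touching neither filter nor cover; the cover stands upright (within 4.5 degrees) on the plate's floor, within 35 mm of its centre (horizontal distance between cover and plate_in below 0.035 m and z of cover in the frame of plate_in below 0.006 m and angle between cover's own z axis and vertical below 0.08 rad and linear speed of each of cover, cap below 0.03 m/s and z of cap in the frame of filter above 0.168 m and horizontal distance between cap and filter below 0.05 m and angle between cap's own z axis and vertical below 0.26 rad and contact force between the fingers and cap above 1 N and contact force between cap and filter below 0.05 N and contact force between cap and cover below 0.05 N); the arm keeps its last pose, push and grip.
It fails at once if the tongs pushed more than 3 cm (distance of tongs from where it was at the start of the episode above 0.03 m).
It fails at once if the bowl on the board pushed more than 3 cm (distance of bowl_a from where it was at the start of the episode above 0.03 m).
It fails at once if the mug pushed more than 3 cm (distance of cup from where it was at the start of the episode above 0.03 m).
It also fails if it takes over 62 s, if anything falls off the work surface, if the arm or the gripper's body presses on something with over 40 N, if the wrist force passes 120 N, or if a joint passes its speed limit or range.

## Working session

There is one attempt and no reset: what is moved stays moved. The work goes in short steps, Python scripts to look and compute and a shell command to move; the robot and the scene stay as the last step left them, time stands still between calls to the robot, and variables do not carry over. Pictures are saved under pics/ and viewed, at most 10 in all, crops included, and the job is handed in when it is done.

```bash
ls; mkdir -p pics
cat > h.py <<'E'
import numpy as np, cv2
from plant import r
def ray(cam,u,v):
    c=r.camera_info(cam); K=np.array(c["mtx"]);R=np.array(c["R"]);t=np.array(c["t"])
    return -R.T@t, R.T@np.linalg.solve(K,[u,v,1.])
def atz(cam,u,v,z):
    o,d=ray(cam,u,v); return o+d*(z-o[2])/d[2]
def proj(cam,X):
    c=r.camera_info(cam); p=np.array(c["mtx"])@(np.array(c["R"])@np.array(X)+np.array(c["t"])); return p[:2]/p[2]
def save(cam,name):
    im=r.snapshot(cam); cv2.imwrite(f"pics/{name}.png",im[:,:,::-1]); return im
E
python3 - <<'E'
from h import *
np.set_printoptions(precision=4,suppress=True)
a=save("scene","s0");b=save("top","t0")
cv2.imwrite("pics/both0.png",np.vstack([a,b])[:,:,::-1][:, :].copy()) if 0 else cv2.imwrite("pics/both0.png",cv2.resize(np.hstack([a,b])[:,:,::-1],(800,300)))
for c in("scene","top"):
    o,d=ray(c,256,192);print(c,o,d)
    for n in["filter","cover","cover_knob","cap","plate","tongs","bowl_a","cup"]:
        print(n,[(np.round(x["bbox"]).tolist(),round(x["p"],2)) for x in r.search_frame(c,n)[:2]])
print(r.get_state()["tool_pos"],r.get_state()["eef_rot"],r.grip_point_offset,r.get_state()["clock"])
E
```

```text
pics
scene [ 1.1381 -0.3486  1.1043] [-0.4779  0.2246 -0.8494]
filter [([183.0, 186.0, 232.0, 214.0], 0.79), ([119.0, 204.0, 158.0, 239.0], 0.2)]
cover [([186.0, 151.0, 228.0, 199.0], 0.93)]
cover_knob []
cap []
plate [([314.0, 149.0, 381.0, 202.0], 0.64)]
tongs [([252.0, 157.0, 289.0, 208.0], 0.93)]
bowl_a [([291.0, 208.0, 332.0, 247.0], 0.73)]
cup [([118.0, 206.0, 157.0, 240.0], 0.89)]
top [ 0.4298 -0.0935  1.0419] [ 0.1575  0.0013 -0.9877]
filter [([279.0, 233.0, 312.0, 260.0], 0.68)]
cover [([280.0, 197.0, 334.0, 252.0], 0.74)]
cover_knob [([275.0, 200.0, 334.0, 252.0], 0.85)]
cap []
plate [([85.0, 161.0, 167.0, 244.0], 0.8)]
tongs [([210.0, 193.0, 238.0, 268.0], 0.8)]
bowl_a [([186.0, 121.0, 235.0, 162.0], 0.95), ([363.0, 210.0, 414.0, 237.0], 0.61)]
cup [([362.0, 209.0, 414.0, 238.0], 0.96)]
[ 0.1971 -0.5931  0.2388] [0.9872 0.1597 0.     0.    ] 0.0187 0.9
```

Run:
```python
from h import *
a=cv2.imread("pics/s0.png")[130:260,100:400];b=cv2.imread("pics/t0.png")[110:290,70:430]
cv2.imwrite("pics/z0.png",np.vstack([cv2.resize(a,(690,299)),cv2.resize(b,(690,0) if 0 else (600,300)) if 0 else cv2.resize(b,(690,300))]))
for n in["cover","plate","filter"]:
  for c in("scene","top"):
    m=r.masks_of(c,n)
    if m:
        k=m[0]["region"].astype(np.uint8); p=cv2.findNonZero(k); (e)=cv2.fitEllipse(cv2.convexHull(p)); print(n,c,e,m[0]["bbox"])
        for z in (.024,.034,.103,.183,.209): print("  ",z,np.round(atz(c,*e[0],z),3))
```

```text
cover scene ((206.27239990234375, 175.47483825683594), (42.772315979003906, 48.03151321411133), 171.86187744140625) [185.4, 153.8, 228.7, 198.6]
   0.024 [ 0.412 -0.185  0.024]
   0.034 [ 0.419 -0.187  0.034]
   0.103 [ 0.465 -0.197  0.103]
   0.183 [ 0.519 -0.209  0.183]
   0.209 [ 0.536 -0.213  0.209]
cover top ((294.4743347167969, 244.38319396972656), (17.302213668823242, 45.854312896728516), 133.92967224121094) [279.8, 232.0, 313.6, 260.9]
   0.024 [ 0.453 -0.187  0.024]
   0.034 [ 0.453 -0.186  0.034]
   0.103 [ 0.451 -0.18   0.103]
   0.183 [ 0.45  -0.172  0.183]
   0.209 [ 0.449 -0.17   0.209]
plate scene ((347.8962097167969, 173.16799926757812), (51.889888763427734, 65.48806762695312), 106.71128845214844) [316.9, 151.3, 379.0, 200.9]
   0.024 [0.579 0.238 0.024]
   0.034 [0.584 0.233 0.034]
   0.103 [0.62  0.195 0.103]
   0.183 [0.661 0.152 0.183]
   0.209 [0.674 0.138 0.209]
plate top ((128.18785095214844, 200.81976318359375), (78.48399353027344, 82.94081115722656), 54.61014938354492) [87.8, 160.0, 168.2, 239.9]
   0.024 [0.578 0.241 0.024]
   0.034 [0.577 0.238 0.034]
   0.103 [0.567 0.215 0.103]
   0.183 [0.555 0.189 0.183]
   0.209 [0.551 0.181 0.209]
filter scene ((208.29624938964844, 195.80148315429688), (35.305938720703125, 39.01383590698242), 104.54425811767578) [188.2, 187.5, 231.4, 212.2]
   0.024 [ 0.486 -0.205  0.024]
   0.034 [ 0.492 -0.206  0.034]
   0.103 [ 0.534 -0.215  0.103]
   0.183 [ 0.582 -0.226  0.183]
   0.209 [ 0.598 -0.23   0.209]
filter top ((294.55584716796875, 245.44110107421875), (14.576271057128906, 43.90382766723633), 130.2598876953125) [278.2, 229.9, 312.7, 259.9]
   0.024 [ 0.451 -0.187  0.024]
   0.034 [ 0.45  -0.186  0.034]
   0.103 [ 0.449 -0.18   0.103]
   0.183 [ 0.447 -0.173  0.183]
   0.209 [ 0.447 -0.17   0.209]
```

View pics/z0.png

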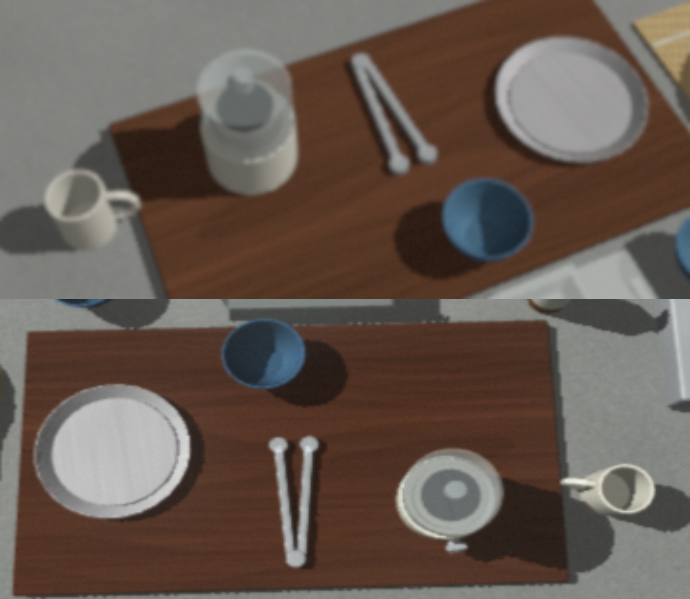

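Run:
```python
from h import *
np.set_printoptions(precision=4,suppress=True)
for c,u,v in(("scene",205.2,163.9),("top",307.4,224)):
    im=cv2.cvtColor(cv2.imread("pics/"+c[0]+"0.png"),cv2.COLOR_BGR2GRAY)
    y0=int(v)-11;x0=int(u)-11
    print(im[y0:y0+22,x0:x0+22])
    for z in(.195,.2,.209): print(c,z,atz(c,u,v,z))
    P=[.505,-.19,.197]; print(proj(c,P))
for z in (.04,.06,.08): print(z,atz("top",307.4,258,z))
b=cv2.imread("pics/t0.png")[185:275,260:350];a=cv2.imread("pics/s0.png")[140:220,165:245]
cv2.imwrite("pics/z1.png",np.hstack([cv2.resize(b,(400,400),interpolation=2),cv2.resize(a,(400,400),interpolation=2)]))
```

```text
[[131 133 134 136 139 144 146 149 150 152 154 155 155 156 154 154 152 149
  148 146 142 137]
 [132 135 141 146 149 151 154 153 153 153 153 153 152 152 152 151 152 152
  152 153 152 149]
 [137 143 150 152 154 155 153 150 150 148 147 145 144 142 142 143 144 145
  146 149 151 152]
 [147 149 152 153 152 153 151 148 147 145 142 140 139 139 138 138 140 139
  141 141 143 146]
 [154 153 152 152 152 151 150 148 147 144 142 140 140 138 138 139 138 138
  138 139 139 140]
 [158 156 154 154 152 150 150 147 147 144 143 142 140 139 139 138 139 140
  139 139 137 137]
 [159 157 156 154 153 151 149 147 146 146 145 145 143 140 138 138 139 138
  139 138 137 137]
 [158 156 155 154 151 151 151 147 148 150 151 150 148 145 142 139 138 139
  139 138 136 136]
 [158 156 155 154 153 151 150 151 152 154 155 154 153 151 147 142 140 139
  138 136 135 133]
 [158 155 155 154 153 150 148 151 153 157 155 155 153 153 151 145 138 135
  134 132 128 126]
 [158 156 155 153 150 146 140 144 152 156 156 155 154 153 151 144 134 130
  126 125 122 121]
 [158 156 155 153 146 133 125 132 144 151 154 155 155 152 149 141 131 126
  1
[... 2644 characters left out ...]
06 106 106 105]
 [109 107 108 108 108 106 107 103 109 110 114 116 116 112 105 106 106 107
  105 104 107 106]
 [110 109 110 109 107 106 107 103 102 106 108 108 108 104 105 105 106 103
  108 108 107 106]
 [108 106 105 108 109 106 108 105 101 105 107 108 106 106 105 105 110 106
  109 109 107 106]
 [108 108 108 109 110 107 107 107 101 105 107 107 107 105 105 104 108 108
  106 107 108 106]
 [106 108 108 106 106 108 109 106 102 104 108 106 106 106 106 107 105 106
  107 107 108 107]]
top 0.195 [ 0.4919 -0.2011  0.195 ]
top 0.2 [ 0.4916 -0.2005  0.2   ]
top 0.209 [ 0.4909 -0.1993  0.209 ]
[302.0684 218.0034]
0.04 [ 0.4182 -0.2166  0.04  ]
0.06 [ 0.4184 -0.2141  0.06  ]
0.08 [ 0.4186 -0.2117  0.08  ]
```

View pics/z1.png

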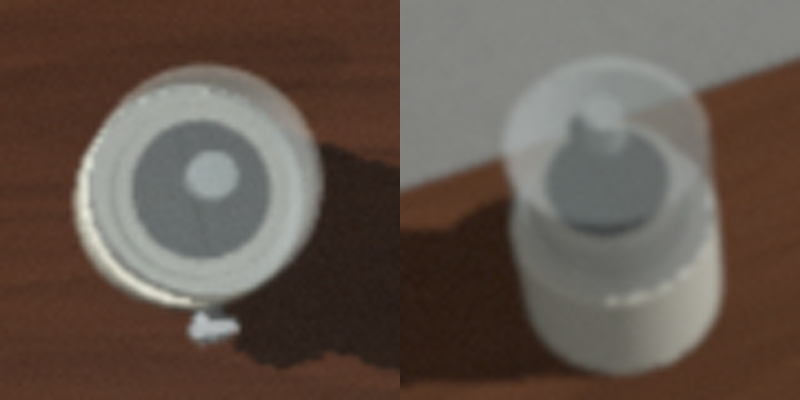

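```bash
python3 -m jog '[{"dx":0.09,"dy":0.12,"dz":0.02,"hand":0},{"dx":0.09,"dy":0.12,"dz":0.02,"hand":0},{"dx":0.09,"dy":0.12,"hand":0},{"dx":0.09,"dy":0.12,"hand":0},{"dx":0.09,"dy":0.12,"hand":0}]'
python3 -m jog '[{"dx":0.09,"dy":0.12,"hand":0},{"dx":0.09,"dy":0.12,"hand":0},{"dx":0.09,"dy":0.12,"hand":0},{"dx":0.09,"dy":0.12,"hand":0},{"hand":0}]'
```

```text
invalid input
invalid input
```

```bash
python3 -m jog '[{"wx":0,"wy":0,"wz":0,"dx":0.09,"dy":0.12,"dz":0.02,"hand":0},{"wx":0,"wy":0,"wz":0,"dx":0.09,"dy":0.12,"dz":0.02,"hand":0},{"wx":0,"wy":0,"wz":0,"dx":0.09,"dy":0.12,"dz":0,"hand":0},{"wx":0,"wy":0,"wz":0,"dx":0.09,"dy":0.12,"dz":0,"hand":0},{"wx":0,"wy":0,"wz":0,"dx":0.09,"dy":0.12,"dz":0,"hand":0}]'
```

```text
clock: 1.62
tool_pos: [0.3105, -0.4418, 0.249]
eef_rot: [0.987, 0.159, 0.0, 0.0]
contact_force: [0.8, 0.0, -0.3]
opening: 1.0
finger_force: 0.0
```

```bash
python3 -m jog '[{"wx":0,"wy":0,"wz":0,"dx":0.09,"dy":0.12,"dz":0,"hand":0},{"wx":0,"wy":0,"wz":0,"dx":0.09,"dy":0.12,"dz":0,"hand":0},{"wx":0,"wy":0,"wz":0,"dx":0.09,"dy":0.12,"dz":0,"hand":0},{"wx":0,"wy":0,"wz":0,"dx":0.09,"dy":0.12,"dz":0,"hand":0},{"wx":0,"wy":0,"wz":0,"dx":0.09,"dy":0.12,"dz":0,"hand":0}]'
python3 -m jog '[{"wx":0,"wy":0,"wz":0,"dx":0.09,"dy":0.12,"dz":0,"hand":0},{"wx":0,"wy":0,"wz":0,"dx":0.09,"dy":0.12,"dz":0,"hand":0},{"wx":0,"wy":0,"wz":0,"dx":0.09,"dy":0.12,"dz":0,"hand":0},{"wx":0,"wy":0,"wz":0,"dx":0,"dy":0,"dz":0,"hand":0},{"wx":0,"wy":0,"wz":0,"dx":0,"dy":0,"dz":0,"hand":0}]'
```

```text
clock: 2.03
tool_pos: [0.4231, -0.2916, 0.249]
eef_rot: [0.987, 0.16, 0.0, 0.0]
contact_force: [1.3, 0.6, 0.3]
opening: 1.001
finger_force: 0.0
clock: 2.45
tool_pos: [0.4913, -0.2003, 0.2488]
eef_rot: [0.987, 0.163, 0.001, -0.0]
contact_force: [-1.0, 0.1, 0.3]
opening: 0.997
finger_force: 0.0
```

Run:
```python
from h import *
a=save("scene","s1");print(r.get_state()["q"])
cv2.imwrite("pics/z2.png",cv2.resize(a[100:240,130:290,::-1],(640,560),interpolation=2))
```

```text
[ 0.40445373  0.55061812 -0.15817054  1.84065204  0.12043094  0.75967501
 -1.06615841]
```

View pics/z2.png

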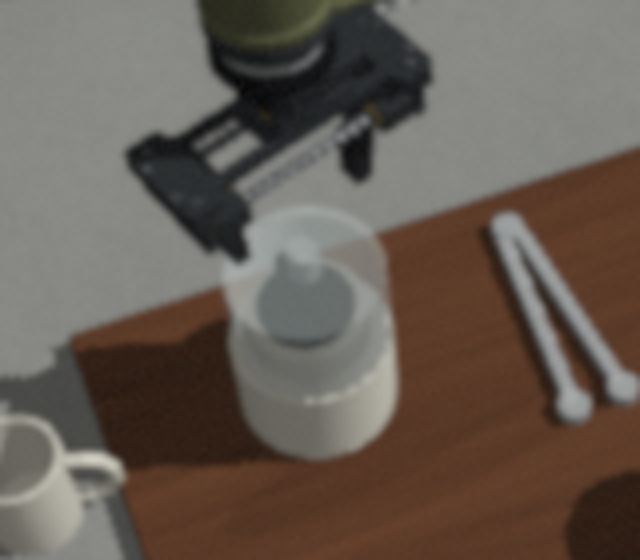

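```bash
python3 -m jog '[{"wx":0,"wy":0,"wz":0,"dx":0,"dy":0,"dz":-0.08,"hand":0},{"wx":0,"wy":0,"wz":0,"dx":0,"dy":0,"dz":-0.08,"hand":0},{"wx":0,"wy":0,"wz":0,"dx":0,"dy":0,"dz":-0.05,"hand":0},{"wx":0,"wy":0,"wz":0,"dx":0,"dy":0,"dz":-0.03,"hand":0},{"wx":0,"wy":0,"wz":0,"dx":0,"dy":0,"dz":0,"hand":0}]'
python3 -m jog '[{"wx":0,"wy":0,"wz":0,"dx":0,"dy":0,"dz":0,"hand":1},{"wx":0,"wy":0,"wz":0,"dx":0,"dy":0,"dz":0,"hand":1},{"wx":0,"wy":0,"wz":0,"dx":0,"dy":0,"dz":0,"hand":1},{"wx":0,"wy":0,"wz":0,"dx":0,"dy":0,"dz":0,"hand":1},{"wx":0,"wy":0,"wz":0,"dx":0,"dy":0,"dz":0,"hand":1}]' 15
python3 -m jog '[{"wx":0,"wy":0,"wz":0,"dx":0,"dy":0,"dz":0,"hand":1},{"wx":0,"wy":0,"wz":0,"dx":0,"dy":0,"dz":0,"hand":1},{"wx":0,"wy":0,"wz":0,"dx":0,"dy":0,"dz":0,"hand":1},{"wx":0,"wy":0,"wz":0,"dx":0,"dy":0,"dz":0,"hand":1},{"wx":0,"wy":0,"wz":0,"dx":0,"dy":0,"dz":0,"hand":1}]'
```

```text
clock: 2.92
tool_pos: [0.4878, -0.2044, 0.1874]
eef_rot: [0.987, 0.158, -0.002, -0.0]
contact_force: [-0.4, 0.3, 0.4]
opening: 0.997
finger_force: 0.0
clock: 3.33
tool_pos: [0.4899, -0.2033, 0.1893]
eef_rot: [0.987, 0.16, 0.001, 0.0]
contact_force: [-0.7, -0.1, 0.6]
opening: 0.645
finger_force: 0.0
clock: 3.75
tool_pos: [0.4896, -0.203, 0.1887]
eef_rot: [0.987, 0.16, -0.0, -0.0]
contact_force: [-0.2, -0.6, -0.4]
opening: 0.267
finger_force: 8.8
```

```bash
python3 -m jog '[{"wx":0,"wy":0,"wz":0,"dx":0,"dy":0,"dz":0,"hand":1},{"wx":0,"wy":0,"wz":0,"dx":0,"dy":0,"dz":0,"hand":1},{"wx":0,"wy":0,"wz":0,"dx":0,"dy":0,"dz":0.02,"hand":1},{"wx":0,"wy":0,"wz":0,"dx":0,"dy":0,"dz":0.05,"hand":1},{"wx":0,"wy":0,"wz":0,"dx":0,"dy":0,"dz":0.07,"hand":1}]' 20
python3 -m jog '[{"wx":0,"wy":0,"wz":0,"dx":0,"dy":0,"dz":0.08,"hand":1},{"wx":0,"wy":0,"wz":0,"dx":0,"dy":0,"dz":0.08,"hand":1},{"wx":0,"wy":0,"wz":0,"dx":0,"dy":0,"dz":0.06,"hand":1},{"wx":0,"wy":0,"wz":0,"dx":0,"dy":0,"dz":0.04,"hand":1},{"wx":0,"wy":0,"wz":0,"dx":0,"dy":0,"dz":0,"hand":1}]'
python3 - <<'E'
from h import *
a=save("scene","s2");t=save("top","t2")
cv2.imwrite("pics/z3.png",np.hstack([cv2.resize(a[80:220,150:290,::-1],(400,400),interpolation=2),cv2.resize(t[170:290,240:360,::-1],(400,400),interpolation=2)]))
E
```

```text
clock: 4.17
tool_pos: [0.4885, -0.2028, 0.2232]
eef_rot: [0.987, 0.16, -0.001, -0.001]
contact_force: [0.2, -0.2, -0.6]
opening: 0.262
finger_force: 20.0
clock: 4.58
tool_pos: [0.4908, -0.2036, 0.2911]
eef_rot: [0.987, 0.16, 0.002, 0.001]
contact_force: [-0.3, -0.7, -0.8]
opening: 0.262
finger_force: 20.0
```

View pics/z3.png

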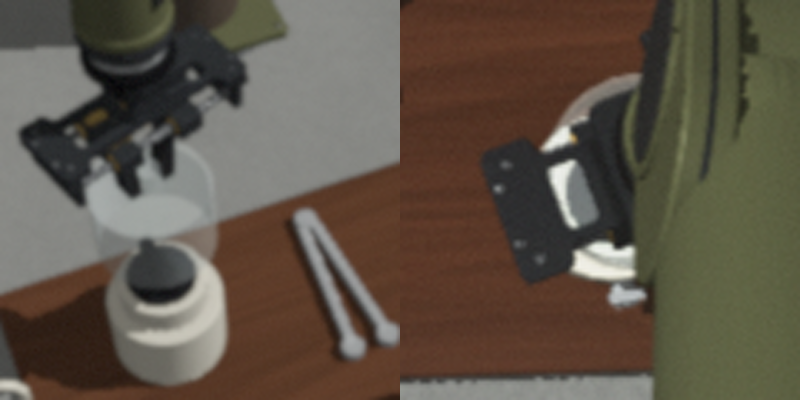

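The cover hangs upright in the fingers, clear of the exposed cap (scene crop around (165,270)). Next: carry it to the plate.

```bash
python3 -m jog '[{"wx":0,"wy":0,"wz":0,"dx":0.01,"dy":0.05,"dz":0,"hand":1},{"wx":0,"wy":0,"wz":0,"dx":0.02,"dy":0.1,"dz":0,"hand":1},{"wx":0,"wy":0,"wz":0,"dx":0.025,"dy":0.12,"dz":0,"hand":1},{"wx":0,"wy":0,"wz":0,"dx":0.025,"dy":0.12,"dz":0,"hand":1},{"wx":0,"wy":0,"wz":0,"dx":0.025,"dy":0.12,"dz":0,"hand":1}]'
python3 -m jog '[{"wx":0,"wy":0,"wz":0,"dx":0.025,"dy":0.12,"dz":0,"hand":1},{"wx":0,"wy":0,"wz":0,"dx":0.025,"dy":0.12,"dz":0,"hand":1},{"wx":0,"wy":0,"wz":0,"dx":0.025,"dy":0.12,"dz":0,"hand":1},{"wx":0,"wy":0,"wz":0,"dx":0.025,"dy":0.12,"dz":0,"hand":1},{"wx":0,"wy":0,"wz":0,"dx":0.025,"dy":0.12,"dz":0,"hand":1}]'
python3 -m jog '[{"wx":0,"wy":0,"wz":0,"dx":0.025,"dy":0.12,"dz":0,"hand":1},{"wx":0,"wy":0,"wz":0,"dx":0.025,"dy":0.12,"dz":0,"hand":1},{"wx":0,"wy":0,"wz":0,"dx":0.025,"dy":0.12,"dz":0,"hand":1},{"wx":0,"wy":0,"wz":0,"dx":0.025,"dy":0.12,"dz":0,"hand":1},{"wx":0,"wy":0,"wz":0,"dx":0.02,"dy":0.1,"dz":0,"hand":1}]'
python3 -m jog '[{"wx":0,"wy":0,"wz":0,"dx":0.01,"dy":0.04,"dz":0,"hand":1},{"wx":0,"wy":0,"wz":0,"dx":0,"dy":0,"dz":0,"hand":1},{"wx":0,"wy":0,"wz":0,"dx":0,"dy":0,"dz":0,"hand":1}]'
```

```text
clock: 5.1
tool_pos: [0.5153, -0.0732, 0.2877]
eef_rot: [0.987, 0.16, -0.001, -0.001]
contact_force: [0.0, 0.2, -0.0]
opening: 0.262
finger_force: 20.0
clock: 5.52
tool_pos: [0.5462, 0.077, 0.2876]
eef_rot: [0.987, 0.16, -0.001, -0.0]
contact_force: [1.5, -0.1, -0.8]
opening: 0.263
finger_force: 20.0
clock: 5.93
tool_pos: [0.5758, 0.2232, 0.2873]
eef_rot: [0.987, 0.161, -0.001, -0.0]
contact_force: [-0.2, -0.7, -2.2]
opening: 0.262
finger_force: 20.0
clock: 6.18
tool_pos: [0.5789, 0.2285, 0.2878]
eef_rot: [0.987, 0.16, -0.001, 0.001]
contact_force: [0.0, -1.4, -0.8]
opening: 0.265
finger_force: 20.0
```

```bash
python3 -m jog '[{"wx":0,"wy":0,"wz":0,"dx":0,"dy":0.02,"dz":-0.06,"hand":1},{"wx":0,"wy":0,"wz":0,"dx":0,"dy":0.02,"dz":-0.1,"hand":1},{"wx":0,"wy":0,"wz":0,"dx":0,"dy":0,"dz":-0.12,"hand":1},{"wx":0,"wy":0,"wz":0,"dx":0,"dy":0,"dz":-0.12,"hand":1},{"wx":0,"wy":0,"wz":0,"dx":0,"dy":0,"dz":-0.1,"hand":1}]'
python3 -m jog '[{"wx":0,"wy":0,"wz":0,"dx":0,"dy":0,"dz":-0.1,"hand":1},{"wx":0,"wy":0,"wz":0,"dx":0,"dy":0,"dz":-0.06,"hand":1},{"wx":0,"wy":0,"wz":0,"dx":0,"dy":0,"dz":-0.03,"hand":1},{"wx":0,"wy":0,"wz":0,"dx":0,"dy":0,"dz":0,"hand":1},{"wx":0,"wy":0,"wz":0,"dx":0,"dy":0,"dz":0,"hand":1}]'
python3 -m jog '[{"wx":0,"wy":0,"wz":0,"dx":0,"dy":0,"dz":-0.008,"hand":1},{"wx":0,"wy":0,"wz":0,"dx":0,"dy":0,"dz":-0.008,"hand":1},{"wx":0,"wy":0,"wz":0,"dx":0,"dy":0,"dz":0,"hand":1},{"wx":0,"wy":0,"wz":0,"dx":0,"dy":0,"dz":0,"hand":1}]'
python3 - <<'E'
from h import *
a=save("scene","s3")
cv2.imwrite("pics/z4.png",cv2.resize(a[90:220,280:410,::-1],(500,500),interpolation=2))
E
```

```text
clock: 6.6
tool_pos: [0.5791, 0.2356, 0.162]
eef_rot: [0.987, 0.158, -0.001, 0.001]
contact_force: [-0.3, 0.2, -0.9]
opening: 0.266
finger_force: 20.0
clock: 7.02
tool_pos: [0.5801, 0.2379, 0.1168]
eef_rot: [0.987, 0.159, 0.0, 0.0]
contact_force: [0.1, 0.3, -0.3]
opening: 0.269
finger_force: 20.0
clock: 7.35
tool_pos: [0.5799, 0.2394, 0.1128]
eef_rot: [0.987, 0.16, 0.0, -0.0]
contact_force: [-0.3, 0.1, -0.6]
opening: 0.264
finger_force: 20.0
```

View pics/z4.png

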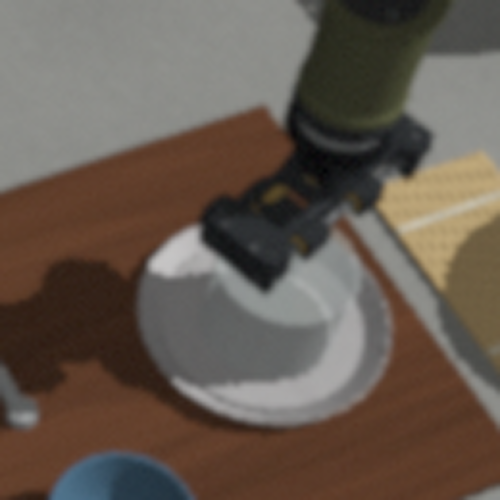

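```bash
for i in 1; do python3 -m jog '[{"wx":0,"wy":0,"wz":0,"dx":0,"dy":0,"dz":-0.006,"hand":1},{"wx":0,"wy":0,"wz":0,"dx":0,"dy":0,"dz":0,"hand":1},{"wx":0,"wy":0,"wz":0,"dx":0,"dy":0,"dz":0,"hand":1}]'; done
python3 -m jog '[{"wx":0,"wy":0,"wz":0,"dx":0,"dy":0,"dz":-0.006,"hand":1},{"wx":0,"wy":0,"wz":0,"dx":0,"dy":0,"dz":0,"hand":1},{"wx":0,"wy":0,"wz":0,"dx":0,"dy":0,"dz":0,"hand":1}]'
python3 - <<'E'
from h import *
for z in (.024,.034): # predicted outline of rim
  pass
t=save("top","t3")
print(proj("scene",[.58,.24,.024])-[280,90], [np.round((proj("scene",[.58+.057*np.cos(a),.24+.057*np.sin(a),.024])-[280,90])*500/130) for a in np.arange(0,6.28,.785)])
E
```

```text
clock: 7.65
tool_pos: [0.5796, 0.2394, 0.1107]
eef_rot: [0.987, 0.16, -0.0, 0.0]
contact_force: [-0.3, -0.9, -0.9]
opening: 0.264
finger_force: 20.0
clock: 7.9
tool_pos: [0.5798, 0.2394, 0.1097]
eef_rot: [0.987, 0.16, 0.0, -0.0]
contact_force: [-1.0, -0.3, 3.3]
opening: 0.265
finger_force: 20.0
[68.53463571 83.32476621] [array([299., 373.]), array([331., 342.]), array([322., 299.]), array([281., 270.]), array([230., 270.]), array([198., 299.]), array([204., 342.]), array([246., 374.])]
```

```bash
python3 -m jog '[{"wx":0,"wy":0,"wz":0,"dx":0,"dy":0,"dz":0,"hand":0},{"wx":0,"wy":0,"wz":0,"dx":0,"dy":0,"dz":0,"hand":0},{"wx":0,"wy":0,"wz":0,"dx":0,"dy":0,"dz":0,"hand":0},{"wx":0,"wy":0,"wz":0,"dx":0,"dy":0,"dz":0,"hand":0},{"wx":0,"wy":0,"wz":0,"dx":0,"dy":0,"dz":0,"hand":0}]'
python3 -m jog '[{"wx":0,"wy":0,"wz":0,"dx":0,"dy":0,"dz":0.03,"hand":0},{"wx":0,"wy":0,"wz":0,"dx":0,"dy":0,"dz":0.08,"hand":0},{"wx":0,"wy":0,"wz":0,"dx":0,"dy":0,"dz":0.12,"hand":0},{"wx":0,"wy":0,"wz":0,"dx":0,"dy":0,"dz":0.12,"hand":0},{"wx":0,"wy":0,"wz":0,"dx":0,"dy":0,"dz":0.12,"hand":0}]'
python3 -m jog '[{"wx":0,"wy":0,"wz":0,"dx":-0.02,"dy":-0.12,"dz":0.04,"hand":0},{"wx":0,"wy":0,"wz":0,"dx":-0.02,"dy":-0.12,"dz":0,"hand":0},{"wx":0,"wy":0,"wz":0,"dx":-0.02,"dy":-0.12,"dz":0,"hand":0},{"wx":0,"wy":0,"wz":0,"dx":-0.02,"dy":-0.12,"dz":0,"hand":0},{"wx":0,"wy":0,"wz":0,"dx":-0.02,"dy":-0.12,"dz":0,"hand":0}]'
python3 - <<'E'
from h import *
a=save("scene","s4");t=save("top","t4")
for c in("scene","top"):
  for n in("cap","cover","filter"):
    m=r.masks_of(c,n)
    for x in m[:2]:
        e=cv2.fitEllipse(cv2.convexHull(cv2.findNonZero(x["region"].astype(np.uint8))));print(c,n,round(x["p"],2),np.round(x["bbox"]),np.round(e[0],1),np.round(e[1],1),round(e[2]))
def crop(im,u,v,h=45): return cv2.resize(im[v-h:v+h,u-h:u+h,::-1],(360,360),interpolation=2) if 0 else cv2.resize(np.ascontiguousarray(im[v-h:v+h,u-h:u+h,::-1]),(300,300),interpolation=2)
cv2.imwrite("pics/z5.png",np.vstack([np.hstack([crop(a,207,180,35),crop(t,303,228,35)]),np.hstack([crop(a,348,165),crop(t,140,200)])]))
E
```

```text
clock: 8.37
tool_pos: [0.5795, 0.2394, 0.109]
eef_rot: [0.987, 0.16, -0.0, 0.0]
contact_force: [-0.0, -0.7, 0.4]
opening: 0.622
finger_force: 0.0
clock: 8.78
tool_pos: [0.5794, 0.2393, 0.2284]
eef_rot: [0.987, 0.16, -0.0, 0.0]
contact_force: [0.9, -0.1, -0.2]
opening: 0.991
finger_force: 0.0
clock: 9.2
tool_pos: [0.5543, 0.088, 0.2375]
eef_rot: [0.987, 0.16, 0.0, 0.0]
contact_force: [0.7, -0.9, -0.8]
opening: 1.003
finger_force: 0.0
scene cap 0.7 [193. 164. 215. 183.] [204.7 175.3] [22.9 25.3] 135
scene cover 0.69 [332. 147. 375. 192.] [351.3 166.9] [40.7 46.2] 27
scene filter 0.69 [187. 169. 231. 212.] [207.7 189.9] [42.1 48.8] 173
top cap 0.58 [290. 213. 322. 244.] [305.4 227.3] [30.7 32.1] 122
top filter 0.67 [278. 204. 330. 263.] [302.8 231.3] [50.  57.3] 175
```

View pics/z5.png

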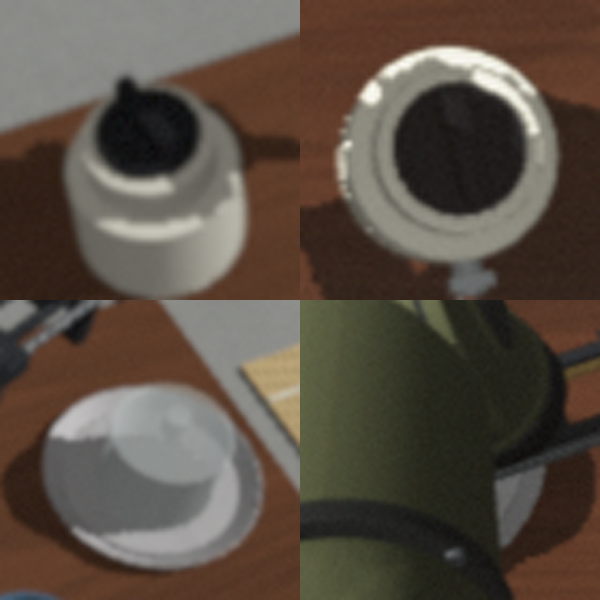

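Run:
```python
from h import *
t=cv2.imread("pics/t4.png");a=cv2.imread("pics/s4.png")
for z in(.136,.144,.170): print(z,atz("top",305.4,227.3,z))
C=np.array([.4905,-.203])
def f(im,cam,u,v,h,yaw=None):
    s=400/(2*h); c=im[v-h:v+h,u-h:u+h].astype(float); c=np.clip((c-15)*4,0,255).astype(np.uint8); c=cv2.resize(c,(400,400),interpolation=2)
    if yaw is not None:
        x=np.array([np.cos(yaw),np.sin(yaw)]);y=np.array([-x[1],x[0]])
        for zz in(.170,.144):
          P=[proj(cam,[*(C+i*.03*x+j*.007*y),zz]) for i,j in((1,1),(1,-1),(-1,-1),(-1,1))]
          cv2.polylines(c,[np.int32([((p+.5-[u-h,v-h])*s) for p in P])],True,(0,255,0) if zz>.15 else (0,0,255),1)
    return c
yw=np.deg2rad(11)
cv2.imwrite("pics/z6.png",np.hstack([f(t,"top",305,227,20),f(t,"top",305,227,20,yw)]))
```

```text
0.136 [ 0.48882353 -0.20362189  0.136     ]
0.144 [ 0.48830231 -0.2026491   0.144     ]
0.17 [ 0.48660833 -0.19948751  0.17      ]
```

View pics/z6.png

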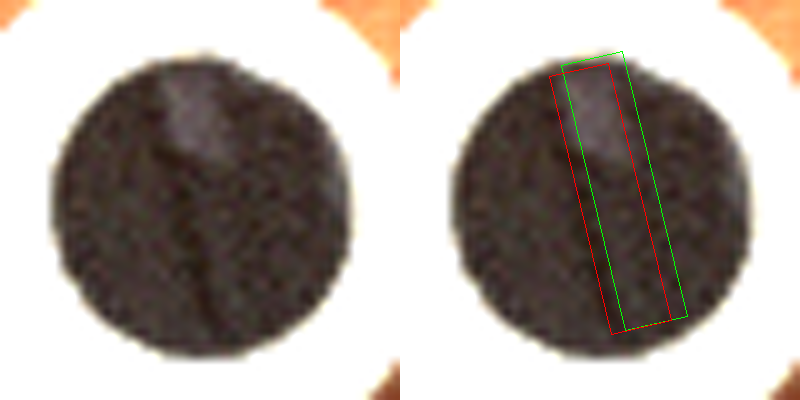

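```bash
python3 -m jog '[{"wx":0,"wy":0,"wz":-0.03,"dx":-0.033,"dy":-0.146,"dz":0,"hand":0},{"wx":0,"wy":0,"wz":-0.03,"dx":-0.033,"dy":-0.146,"dz":0,"hand":0},{"wx":0,"wy":0,"wz":0,"dx":-0.033,"dy":-0.146,"dz":0,"hand":0},{"wx":0,"wy":0,"wz":0,"dx":-0.033,"dy":-0.146,"dz":0,"hand":0},{"wx":0,"wy":0,"wz":0,"dx":-0.033,"dy":-0.146,"dz":0,"hand":0}]'
python3 -m jog '[{"wx":0,"wy":0,"wz":0,"dx":-0.033,"dy":-0.146,"dz":0,"hand":0},{"wx":0,"wy":0,"wz":0,"dx":-0.033,"dy":-0.146,"dz":0,"hand":0},{"wx":0,"wy":0,"wz":0,"dx":-0.033,"dy":-0.146,"dz":0,"hand":0},{"wx":0,"wy":0,"wz":0,"dx":0,"dy":0,"dz":0,"hand":0},{"wx":0,"wy":0,"wz":0,"dx":0,"dy":0,"dz":0,"hand":0}]'
python3 - <<'E'
from h import *
for i in range(3):
    r.snapshot("scene"); s=r.get_state(); print(s["tool_pos"],s["eef_rot"],s["q"][6],s["moment"])
E
```

```text
clock: 10.02
tool_pos: [0.5133, -0.0934, 0.2368]
eef_rot: [0.995, 0.102, 0.0, -0.0]
contact_force: [0.9, 0.9, -0.4]
opening: 0.999
finger_force: 0.0
clock: 10.43
tool_pos: [0.4883, -0.2046, 0.2366]
eef_rot: [0.995, 0.098, -0.0, 0.0]
contact_force: [0.3, 0.9, 0.3]
opening: 1.0
finger_force: 0.0
[ 0.48903518 -0.20226289  0.23668778] [ 9.94978642e-01  1.00086817e-01  2.48853651e-04 -2.62398008e-04] -1.2027559288744076 [0.05061938 0.01043508 0.03239657]
[ 0.48939997 -0.20097467  0.23670302] [ 9.94852976e-01  1.01327014e-01  3.21081193e-04 -5.38689086e-04] -1.2026895450260766 [ 0.03947735 -0.0078635   0.01914083]
[ 0.48953684 -0.20043986  0.23674215] [ 9.94790564e-01  1.01937674e-01  3.50256562e-04 -5.66519948e-04] -1.2026006480028542 [ 0.0156493  -0.08551632 -0.01813534]
```

```bash
python3 -m jog '[{"wx":0,"wy":0,"wz":0,"dx":0,"dy":0,"dz":-0.1,"hand":0},{"wx":0,"wy":0,"wz":0,"dx":0,"dy":0,"dz":-0.1,"hand":0},{"wx":0,"wy":0,"wz":0,"dx":0,"dy":0,"dz":-0.08,"hand":0},{"wx":0,"wy":0,"wz":0,"dx":0,"dy":0,"dz":-0.05,"hand":0},{"wx":0,"wy":0,"wz":0,"dx":0,"dy":0,"dz":-0.025,"hand":0}]'
python3 -m jog '[{"wx":0,"wy":0,"wz":0,"dx":0,"dy":0,"dz":0,"hand":1},{"wx":0,"wy":0,"wz":0,"dx":0,"dy":0,"dz":0,"hand":1},{"wx":0,"wy":0,"wz":0,"dx":0,"dy":0,"dz":0,"hand":1},{"wx":0,"wy":0,"wz":0,"dx":0,"dy":0,"dz":0,"hand":1},{"wx":0,"wy":0,"wz":0,"dx":0,"dy":0,"dz":0,"hand":1}]' 25
python3 -m jog '[{"wx":0,"wy":0,"wz":0,"dx":0,"dy":0,"dz":0,"hand":1},{"wx":0,"wy":0,"wz":0,"dx":0,"dy":0,"dz":0,"hand":1},{"wx":0,"wy":0,"wz":0,"dx":0,"dy":0,"dz":0,"hand":1},{"wx":0,"wy":0,"wz":0,"dx":0,"dy":0,"dz":0,"hand":1},{"wx":0,"wy":0,"wz":0,"dx":0,"dy":0,"dz":0,"hand":1}]'
python3 -m jog '[{"wx":0,"wy":0,"wz":0,"dx":0,"dy":0,"dz":0,"hand":1},{"wx":0,"wy":0,"wz":0,"dx":0,"dy":0,"dz":0,"hand":1},{"wx":0,"wy":0,"wz":0,"dx":0,"dy":0,"dz":0,"hand":1},{"wx":0,"wy":0,"wz":0,"dx":0,"dy":0,"dz":0,"hand":1}]'
python3 -c "
from h import *
s=r.get_state(); print(s['moment'],s['q'])"
```

```text
clock: 11.0
tool_pos: [0.4885, -0.2, 0.1463]
eef_rot: [0.995, 0.102, -0.001, -0.001]
contact_force: [-0.2, 0.2, -0.5]
opening: 1.005
finger_force: 0.0
clock: 11.42
tool_pos: [0.4892, -0.2027, 0.1488]
eef_rot: [0.995, 0.1, 0.001, 0.0]
contact_force: [0.4, 0.3, 0.0]
opening: 0.642
finger_force: 0.0
clock: 11.83
tool_pos: [0.4886, -0.2027, 0.148]
eef_rot: [0.995, 0.1, 0.0, 0.0]
contact_force: [-0.5, 0.4, 0.2]
opening: 0.273
finger_force: 0.0
clock: 12.17
tool_pos: [0.4886, -0.2027, 0.148]
eef_rot: [0.995, 0.1, 0.0, 0.0]
contact_force: [0.0, 0.5, 0.3]
opening: 0.156
finger_force: 25.0
[-0.02601995 -0.04160735  0.03547325] [ 0.3875502   0.70127283 -0.13373706  1.94193012  0.17748521  0.50946887
 -1.240219  ]
```

```bash
cat > m.py <<'E'
from h import *
s=r.get_state(); e=s["eef_rot"]; print("yaw",np.rad2deg(2*np.arctan2(e[1],e[0])),"M",np.round(s["moment"],2),"q7",s["q"][6])
E
python3 m.py; python3 -m jog '[{"wx":0,"wy":0,"wz":0.02,"dx":0,"dy":0,"dz":0,"hand":1},{"wx":0,"wy":0,"wz":0.02,"dx":0,"dy":0,"dz":0,"hand":1},{"wx":0,"wy":0,"wz":0.02,"dx":0,"dy":0,"dz":0,"hand":1},{"wx":0,"wy":0,"wz":0.02,"dx":0,"dy":0,"dz":0,"hand":1},{"wx":0,"wy":0,"wz":0,"dx":0,"dy":0,"dz":0,"hand":1}]';python3 m.py
```

```text
yaw 11.504187516856605 M [-0.03 -0.04  0.04] q7 -1.2402190020702293
clock: 12.58
tool_pos: [0.4893, -0.2037, 0.1481]
eef_rot: [0.984, 0.179, 0.001, 0.001]
contact_force: [2.0, -2.6, -1.6]
opening: 0.155
finger_force: 25.0
yaw 20.67515705659383 M [-0.62 -0.3  -0.  ] q7 -1.1346434533514318
```

```bash
python3 -m jog '[{"wx":0,"wy":0,"wz":0.02,"dx":0,"dy":0,"dz":0,"hand":1},{"wx":0,"wy":0,"wz":0.02,"dx":0,"dy":0,"dz":0,"hand":1},{"wx":0,"wy":0,"wz":0,"dx":0,"dy":0,"dz":0,"hand":1}]';python3 m.py
```

```text
clock: 12.83
tool_pos: [0.4895, -0.2042, 0.1482]
eef_rot: [0.976, 0.217, 0.001, 0.001]
contact_force: [3.2, -5.0, -2.1]
opening: 0.158
finger_force: 25.3
yaw 25.09036765283202 M [-0.92 -0.5  -0.45] q7 -1.0830438487234786
```

```bash
python3 -m jog '[{"wx":0,"wy":0,"wz":0.02,"dx":0,"dy":0,"dz":0,"hand":1},{"wx":0,"wy":0,"wz":0,"dx":0,"dy":0,"dz":0,"hand":1}]';python3 m.py;python3 -m jog '[{"wx":0,"wy":0,"wz":0.02,"dx":0,"dy":0,"dz":0,"hand":1},{"wx":0,"wy":0,"wz":0,"dx":0,"dy":0,"dz":0,"hand":1}]';python3 m.py
```

```text
clock: 13.0
tool_pos: [0.4895, -0.2043, 0.1482]
eef_rot: [0.972, 0.236, 0.001, 0.001]
contact_force: [2.3, -4.9, -1.6]
opening: 0.161
finger_force: 25.8
yaw 27.342545059982566 M [-0.96 -0.52 -0.61] q7 -1.0568204910978607
clock: 13.17
tool_pos: [0.4893, -0.2044, 0.1482]
eef_rot: [0.967, 0.256, 0.001, 0.001]
contact_force: [2.7, -5.1, -1.4]
opening: 0.167
finger_force: 26.5
yaw 29.609635288328537 M [-1.01 -0.45 -0.59] q7 -1.0302711039386032
```

Anticlockwise stops after about 12° (moment rises, the bar begins to slip and spreads the fingers). Next I try clockwise.

```bash
python3 -m jog '[{"wx":0,"wy":0,"wz":-0.03,"dx":0,"dy":0,"dz":0,"hand":1},{"wx":0,"wy":0,"wz":-0.04,"dx":0,"dy":0,"dz":0,"hand":1},{"wx":0,"wy":0,"wz":-0.04,"dx":0,"dy":0,"dz":0,"hand":1},{"wx":0,"wy":0,"wz":-0.04,"dx":0,"dy":0,"dz":0,"hand":1},{"wx":0,"wy":0,"wz":-0.01,"dx":0,"dy":0,"dz":0,"hand":1}]';python3 m.py; python3 -m jog '[{"wx":0,"wy":0,"wz":-0.03,"dx":0,"dy":0,"dz":0,"hand":1},{"wx":0,"wy":0,"wz":-0.03,"dx":0,"dy":0,"dz":0,"hand":1},{"wx":0,"wy":0,"wz":-0.03,"dx":0,"dy":0,"dz":0,"hand":1},{"wx":0,"wy":0,"wz":-0.03,"dx":0,"dy":0,"dz":0,"hand":1},{"wx":0,"wy":0,"wz":-0.03,"dx":0,"dy":0,"dz":0,"hand":1}]';python3 m.py
```

```text
clock: 13.58
tool_pos: [0.4883, -0.2019, 0.148]
eef_rot: [0.995, 0.099, -0.0, -0.0]
contact_force: [-0.3, -0.5, 0.7]
opening: 0.161
finger_force: 24.8
yaw 11.320118535293869 M [ 0.09 -0.05  0.05] q7 -1.2432864044524017
clock: 14.0
tool_pos: [0.4885, -0.2018, 0.148]
eef_rot: [0.999, -0.05, -0.0, -0.0]
contact_force: [0.2, 0.3, 0.1]
opening: 0.16
finger_force: 24.8
yaw -5.772838510259606 M [ 0.12 -0.1  -0.01] q7 -1.4367449614877374
```

```bash
python3 -m jog '[{"wx":0,"wy":0,"wz":-0.04,"dx":0,"dy":0,"dz":0,"hand":1},{"wx":0,"wy":0,"wz":-0.04,"dx":0,"dy":0,"dz":0,"hand":1},{"wx":0,"wy":0,"wz":-0.04,"dx":0,"dy":0,"dz":0,"hand":1},{"wx":0,"wy":0,"wz":-0.04,"dx":0,"dy":0,"dz":0,"hand":1},{"wx":0,"wy":0,"wz":-0.04,"dx":0,"dy":0,"dz":0,"hand":1}]';python3 m.py
```

```text
clock: 14.42
tool_pos: [0.4885, -0.2018, 0.148]
eef_rot: [0.969, -0.248, -0.0, -0.0]
contact_force: [-0.3, -1.4, 0.1]
opening: 0.152
finger_force: 24.8
yaw -28.752936887710703 M [ 0.07 -0.03 -0.04] q7 -1.6929159808309815
```

```bash
python3 -m jog '[{"wx":0,"wy":0,"wz":-0.04,"dx":0,"dy":0,"dz":0,"hand":1},{"wx":0,"wy":0,"wz":-0.04,"dx":0,"dy":0,"dz":0,"hand":1},{"wx":0,"wy":0,"wz":-0.04,"dx":0,"dy":0,"dz":0,"hand":1},{"wx":0,"wy":0,"wz":-0.04,"dx":0,"dy":0,"dz":0,"hand":1},{"wx":0,"wy":0,"wz":-0.04,"dx":0,"dy":0,"dz":0,"hand":1}]';python3 m.py
```

```text
clock: 14.83
tool_pos: [0.4884, -0.2018, 0.148]
eef_rot: [0.9, -0.436, -0.0, -0.0]
contact_force: [0.2, -0.2, -0.8]
opening: 0.156
finger_force: 24.8
yaw -51.67314142622042 M [ 0.07 -0.08  0.04] q7 -1.9466392245995976
```

```bash
python3 -m jog '[{"wx":0,"wy":0,"wz":-0.04,"dx":0,"dy":0,"dz":0,"hand":1},{"wx":0,"wy":0,"wz":-0.04,"dx":0,"dy":0,"dz":0,"hand":1},{"wx":0,"wy":0,"wz":-0.04,"dx":0,"dy":0,"dz":0,"hand":1},{"wx":0,"wy":0,"wz":0,"dx":0,"dy":0,"dz":0,"hand":1},{"wx":0,"wy":0,"wz":0,"dx":0,"dy":0,"dz":0,"hand":1}]';python3 m.py
python3 -m jog '[{"wx":0,"wy":0,"wz":0,"dx":0,"dy":0,"dz":0.01,"hand":1},{"wx":0,"wy":0,"wz":0,"dx":0,"dy":0,"dz":0.01,"hand":1},{"wx":0,"wy":0,"wz":0,"dx":0,"dy":0,"dz":0.01,"hand":1},{"wx":0,"wy":0,"wz":0,"dx":0,"dy":0,"dz":0,"hand":1}]';python3 m.py
```

```text
clock: 15.25
tool_pos: [0.4885, -0.2018, 0.148]
eef_rot: [0.843, -0.538, -0.0, -0.0]
contact_force: [-0.2, 1.5, 1.5]
opening: 0.159
finger_force: 24.9
yaw -65.0991541440977 M [ 0.29 -0.08  0.01] q7 -2.095634226138006
clock: 15.58
tool_pos: [0.4887, -0.2028, 0.1559]
eef_rot: [0.842, -0.539, 0.0, -0.0]
contact_force: [0.3, -0.1, -3.0]
opening: 0.157
finger_force: 24.9
yaw -65.24336216741919 M [ 0.1  -0.03  0.  ] q7 -2.1006522219306665
```

```bash
python3 -m jog '[{"wx":0,"wy":0,"wz":0,"dx":0,"dy":0,"dz":0.02,"hand":1},{"wx":0,"wy":0,"wz":0,"dx":0,"dy":0,"dz":0.04,"hand":1},{"wx":0,"wy":0,"wz":0,"dx":0,"dy":0,"dz":0.06,"hand":1},{"wx":0,"wy":0,"wz":0,"dx":0,"dy":0,"dz":0.06,"hand":1},{"wx":0,"wy":0,"wz":0,"dx":0,"dy":0,"dz":0.05,"hand":1}]'
python3 -m jog '[{"wx":0,"wy":0,"wz":0,"dx":0,"dy":0,"dz":0.04,"hand":1},{"wx":0,"wy":0,"wz":0,"dx":0,"dy":0,"dz":0.02,"hand":1},{"wx":0,"wy":0,"wz":0,"dx":0,"dy":0,"dz":0,"hand":1},{"wx":0,"wy":0,"wz":0,"dx":0,"dy":0,"dz":0,"hand":1},{"wx":0,"wy":0,"wz":0,"dx":0,"dy":0,"dz":0,"hand":1}]'; python3 m.py
python3 - <<'E'
from h import *
a=save("scene","s7")
cv2.imwrite("pics/z7.png",cv2.resize(a[90:220,140:400,::-1],(800,400),interpolation=2))
E
```

```text
clock: 16.0
tool_pos: [0.4887, -0.2029, 0.2147]
eef_rot: [0.842, -0.539, 0.0, -0.0]
contact_force: [0.4, 0.8, -1.5]
opening: 0.157
finger_force: 24.9
clock: 16.42
tool_pos: [0.4882, -0.2023, 0.2274]
eef_rot: [0.842, -0.539, -0.001, 0.0]
contact_force: [-0.9, -0.1, -1.3]
opening: 0.158
finger_force: 24.9
yaw -65.26553342121267 M [ 0.08 -0.02  0.  ] q7 -2.1409172592475527
```

View pics/z7.png

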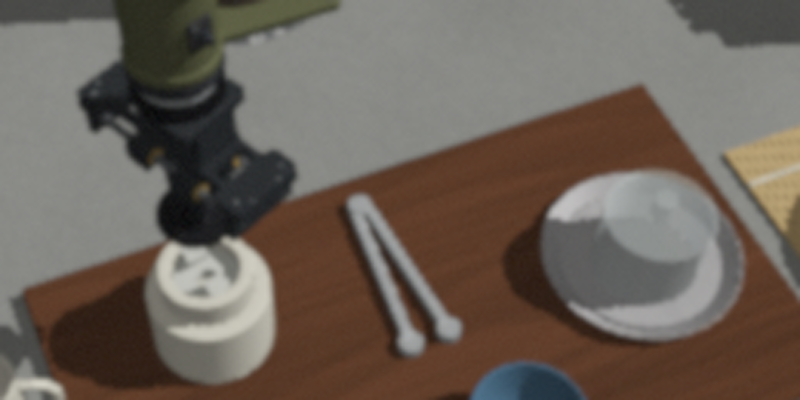

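The filter is open, with its bare mouth showing at about (200,270). The cap is held level, 8 cm up, and the cover stands on the plate at (660,220).

```bash
python3 -c "
from plant import r
print(r.finish_job())"
```

```text
the job is handed in; nothing more can be done
None
```

I've handed the job in; it gave no verdict. The dust cover stands upright on the plate. The cap stopped hard anticlockwise at about 12°, so I turned it about 76° clockwise on its seat, and the gripper now holds it level about 8 cm over the open filter.

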